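# Clamp a vial with the index-cam lock

## Robot

A 7-joint arm with a two-finger parallel gripper is mounted at the origin on a cart in front of the work surface, level with it; the furniture and walls round the work are solid. World frame = base frame: x ahead of the robot, y to its left, z up, the work surface at z = 0. Lengths are in m, angles in rad, forces in N, time in s.
With the tool pointing down it reaches from about 0.425 to 0.925 m from the base axis. Payload 6.8 kg.
Tool frame: the origin (TCP) lies on the mounting face of the last link; the fingertips stand 173 mm ahead of it and the grasp point (between the pads) lies 155 mm ahead of it; z points along the fingers, y is the line along which they close (so a half turn about z gives the same grasp; the last joint's range is limited). The gripper opens to 85 mm and grips with 20 to 120 N. Pads are 22 mm wide; open, the fingers measure 114 mm over their backs; the gripper's body (76 mm by 85 mm) begins 54 mm behind the grasp point. The pads swing forward as they close: fully open they stand 13 mm farther back than shut.
Start: joints at [1.102, 0.477, 0.022, 1.555, -0.011, 1.109, -0.083], TCP at [0.238, -0.632, 0.405] pointing down, gripper open.
Joint ranges: [-2.96, 2.96], [-0.34, 2.1], [-1.41, 1.46], [0.24, 2.44], [-1.37, 4.51], [0.17, 1.92], [-2.96, 2.96]. Speed limits (rad/s): [2.39, 2.39, 3.14, 3.14, 3.14, 3.14, 3.14].

## Interface

Orientations are given as a unit quaternion [w, x, y, z].
In Python, from station import bot gives the robot as it stands. The module is installed in compiled form; this text tells all that it offers.
- The arm moves only by the shell command python3 -m pendant 'ROWS' [FORCE]. ROWS is JSON, a list of rows, each a list of 5 numbers: the finger opening in m, from 0 to 0.0854, then the shift along the tool's x, y, z in m, then the turn about the tool's z in degrees. In form: [[jaw, x, y, z, yaw], ...]. A call has 1 to 12 rows; each row shifts and turns the commanded pose from where the row before left it, along the tool's axes as they then stand; what a row does not reach is not made up. A row lasts 1/12 s, in which the tool goes at most 41.7 mm and 7.16 degrees, less where a joint would pass 70% of its speed; a pose out of reach is approached as far as the arm can. A call with a gripper value outside its range is refused whole. The fingers move at their own pace and stop on an object; FORCE is the grip in N (left out, the last holds). Time passes only in rows, so rows that do not move let the fingers close. It gives the time, the measured TCP pose, the force, the opening and the grip force at its end, in the units of the state.
- bot.get_obs(): the state, without advancing time (a new reading comes with each control period).
- bot.read_camera(name): name is "scene" or "top"; returns (picture, depth): 420x560x3 uint8, blue, green, red; 420x560 float32, m along the optical axis (not along the pixel's ray), 0 where there is no reading.
- bot.camera_model(name): a dict with "intrinsics" (3x3 intrinsics, pixels), "dist_coeffs" ([k1, k2, p1, p2, k3] as OpenCV has them; the pictures are not rectified), "R" (3x3) and "t" (3): a world point X has camera coordinates R X + t. Camera axes: x right, y down, z forward; pixel columns grow to the right and rows downward; lengths in m; the calibration is good to about 2 mm. A picture is of the moment at which its call begins. camera_model takes no time and is no camera call.
- bot.hand_in(): hands the job in; it is judged then, once.
Trained networks look in the newest picture that a camera, given by its name, has taken for a name from the list of things; names that differ only in an ending like _2 or _b are one class to them, and where a whole thing is asked for, a point or a joint stands for the part that bears it (a point fixed in the world has none). Each returns a list of dicts, best first, with "score" (0 to 1); they miss things now and then, are a little off and sometimes report something else, mostly with a low value. They report only what shows in the picture. A call takes as long as a camera call. They do not tell look-alikes from the thing itself.
- bot.boxes_of(name, camera): "at" ([column, row] in pixels, amid what is visible of it).
- bot.trace(name, camera): "mask" (420x560 bool, what is visible of it) and "at" ([column, row] in pixels, amid what is visible of it).
- bot.pinpoint(name, camera): "at" ([column, row] in pixels: a listed point, or the origin of a listed thing).
The state is a dict: "t": time; "q": joint angles; "joint_vel": joint speeds; "joint_torque": joint torques, N m; "eef_pos": TCP position; "tool_rot": TCP orientation; "contact_force": force on the tool from outside, world axes, zero at the start; "torque": the same for the moment, N m; "gripper_width": opening from 0.0 (shut) to 1.0 (fully open); "grasp_force": force on a finger pad.
Only numpy, scipy, OpenCV 4.12 (cv2) and the standard library are available. Lean on these libraries where they do the work, as an engineer would, in place of code of your own. Each camera call takes 0.05 s, during which the arm holds its last target. There are 200 camera calls.

## Task

Stand the amber vial upright in the nest of the clamping fixture, setting it down gently, and let go of it. Then turn the wing knob clockwise until the sprung follower drops into the notch of its cam, so that the jaw clamps the vial; do not force the knob on beyond the notch. Leave the knob released with the follower in the notch, and do not disturb the dropper bottle.

Things in the scene. Friction and masses are not known exactly. Their poses are not given: they have to be found in the camera images.
- amber_vial: small brown glass vial with a narrower black screw cap, standing upright on the worktop: body 33 mm in diameter and 52 mm high, cap 27 mm in diameter, 60 mm high in all, about 50 g. Origin: centre of its underside; z up along its axis. It stands to the left of the blue pump (a box 187 mm high, 230 mm wide) and the fixture to the right of it: carry it over well above the pump.
- dropper_bottle: white dropper bottle with a green cap, 30 mm in diameter, 66 mm high, standing near the vial (the two may have changed places). Not part of the job: leave it where it stands. Origin: centre of its underside.
- vial_fixture: clamping fixture, fixed: aluminium plate 90 mm (x) by 228 mm (its y from -98 to +130), 10 mm thick; origin on the worktop, z up. At y = -55 mm the nest, among 4 domed steel pins (tops at z = 35 mm); at y = +72 mm a round grey cover (108 mm across, top z = 32 mm) hides the cam, black wing knob on top. The follower, a steel yoke 82 mm wide at z = 15 to 25 mm, runs round the nest.
- nest (a point): middle of the nest floor (white pad, 14 mm above the worktop), where the vial's axis stands once clamped against the two pins on the knob's side. Axes as the fixture's. While the jaw is open the vial has 4 mm of room from here towards -y (away from the knob) and 2 mm to either side: set it down about 2 mm to the -y side of this point; domed pins and round jaw lead it in.
- knob_grip (a point): point on the axis of the wing knob, 59 mm above the worktop, at which to grip the wing: an upright bar 46 mm long, 12 mm thick, from 41 to 69 mm above the worktop, on a round hub 30 mm across. This point's x axis turns with the knob and lies along the bar, its y axis across the thickness.
- cam_knob (a joint): angle of the wing knob (rad), growing clockwise seen from above; 0: wing along the fixture's x. Starts near 0; stays where it is left. The cam sits on the spindle at a different angle each time: the notch comes between 0.4 and 1.5 rad, unseen: feel for it. The rim resists with about 0.1 N m; in the last 0.1 rad before the notch's middle the follower falls in; beyond it about 0.2 N m resists.
- follower (a joint): travel of the sprung follower and jaw towards the knob (m): 0 to 0.001 on the cam's rim, about 0.004 when dropped into the notch with the jaw on the vial (0.005 with the nest empty; then the vial no longer goes in). Behind the notch a ramp lifts it out again and, from about 0.2 rad beyond the notch's middle, drives it negative: too far. Spring force about 4 N on the rim, 3 N in the notch.
- jaw (a point): middle of the follower's jaw, a round steel bar 10 mm thick on the -y side of the nest, 20 mm above the worktop; moves with the follower.
There are look-alikes about, which are no part of the job. What is shaped like the amber_vial but turquoise is not meant.

How it is judged:
By the outcome, as a careful person would: the job done as asked, in the order asked, and still so for the second after the job is handed in, with the robot touching nothing.
It also fails if it takes over 72 s, if anything falls off the work surface, if the arm or the gripper's body presses on something with over 40 N, if the wrist force passes 120 N, or if a joint passes its speed limit or range.

## Working session

There is one attempt and no reset: what is moved stays moved. The work goes in short steps, Python scripts to look and compute and a shell command to move; the robot and the scene stay as the last step left them, time stands still between calls to the robot, and variables do not carry over. Pictures are saved under pics/ and viewed, at most 10 in all, crops included, and the job is handed in when it is done.

```bash
mkdir -p pics; cat > h.py <<'E'
import numpy as np,cv2
from station import bot
def ray(cam,px):
    m=bot.camera_model(cam);K=np.array(m['intrinsics'],float);d=np.array(m['dist_coeffs'],float);R=np.array(m['R']);t=np.array(m['t'])
    u=cv2.undistortPoints(np.array([[px]],float),K,d)[0,0]
    return -R.T@t, R.T@np.array([u[0],u[1],1.])
def onz(cam,px,z):
    o,v=ray(cam,px); return o+v*(z-o[2])/v[2]
def proj(cam,X):
    m=bot.camera_model(cam);R=np.array(m['R']);t=np.array(m['t'])
    return cv2.projectPoints(np.array([X],float),cv2.Rodrigues(R)[0],t,np.array(m['intrinsics'],float),np.array(m['dist_coeffs'],float))[0][0,0]
E
python3 - <<'E'
from h import *
ims={}
for c in ("scene","top"):
    p,d=bot.read_camera(c);ims[c]=p;np.save(f"d_{c}.npy",d);cv2.imwrite(f"pics/{c}0.png",p)
    print(c,ray(c,(280,210)))
    for n in ("amber_vial","dropper_bottle","vial_fixture"):
        for r in bot.boxes_of(n,c)[:4]: print(' box',n,r['at'],round(r['score'],2))
    for n,z in (("amber_vial",0),("dropper_bottle",0),("vial_fixture",0),("nest",.014),("knob_grip",.059),("jaw",.02)):
        for r in bot.pinpoint(n,c)[:3]: print(' pt',n,r['at'],round(r['score'],2),onz(c,r['at'],z).round(4))
o=bot.get_obs();print(o)
E
```

```text
scene (array([-0.44414408,  0.37400745,  0.54383813]), array([ 0.86725544, -0.24766174, -0.43211218]))
 box amber_vial [212.8, 220.8] 0.58
 box amber_vial [238.8, 236.0] 0.55
 box dropper_bottle [159.8, 241.2] 0.71
 pt amber_vial [238.9, 241.9] 0.76 [0.4951 0.2147 0.    ]
 pt amber_vial [216.0, 229.0] 0.66 [0.5807 0.2608 0.    ]
 pt dropper_bottle [159.4, 252.8] 0.64 [0.4963 0.4103 0.    ]
 pt vial_fixture [387.2, 209.8] 0.41 [ 0.562  -0.2424  0.    ]
 pt knob_grip [376.8, 185.0] 0.51 [ 0.6162 -0.2306  0.059 ]
top (array([0.39200275, 0.07270305, 1.20506768]), array([ 0.15950175, -0.00742253, -0.98731667]))
 box amber_vial [216.8, 245.5] 0.64
 box amber_vial [201.1, 222.1] 0.58
 box dropper_bottle [399.1, 247.0] 0.56
 box dropper_bottle [405.3, 186.2] 0.54
 box dropper_bottle [148.8, 241.7] 0.52
 box vial_fixture [400.4, 211.0] 0.64
 pt amber_vial [220.2, 244.9] 0.74 [0.4971 0.2194 0.    ]
 pt amber_vial [206.3, 225.0] 0.51 [0.5494 0.2559 0.    ]
 pt dropper_bottle [148.6, 244.5] 0.7 [0.5001 0.4058 0.    ]
 pt vial_fixture [397.9, 216.9] 0.91 [ 0.5648 -0.2453  0.    ]
 pt nest [398.7,
[... 169 characters left out ...]
array([ 1.10187791,  0.47699011,  0.0223775 ,  1.55535727, -0.01151183,
        1.10930398, -0.0831256 ]), 'joint_vel': array([ 0.00042887,  0.00146297,  0.00095286,  0.00095132,  0.00191684,
       -0.0003844 ,  0.00042357]), 'joint_torque': array([ 1.51864610e-03, -5.96324229e+01,  1.60676703e+00, -2.81544650e+01,
        1.24085511e-02,  1.56487633e-03,  4.91618565e-06]), 'eef_pos': array([ 0.23832932, -0.63155312,  0.40473218]), 'tool_rot': array([2.90749155e-05, 9.83773179e-01, 1.79416642e-01, 2.59065802e-05]), 'contact_force': array([-0.11361486,  0.20012785,  0.77084472]), 'torque': array([-0.02346472, -0.0152017 , -0.01503592]), 'grasp_force': 0.0, 'gripper_width': 1.000699075953848}
```

View images.

```bash
python3 - <<'E'
import cv2
a=cv2.imread('pics/scene0.png');b=cv2.imread('pics/top0.png')
cv2.imwrite('pics/s1.png',cv2.resize(a[150:330,100:460],(800,400),interpolation=cv2.INTER_CUBIC))
cv2.imwrite('pics/t1.png',cv2.resize(b[130:290,120:440],(800,400),interpolation=cv2.INTER_CUBIC))
E
```

```text
(no output)
```

View pics/s1.png

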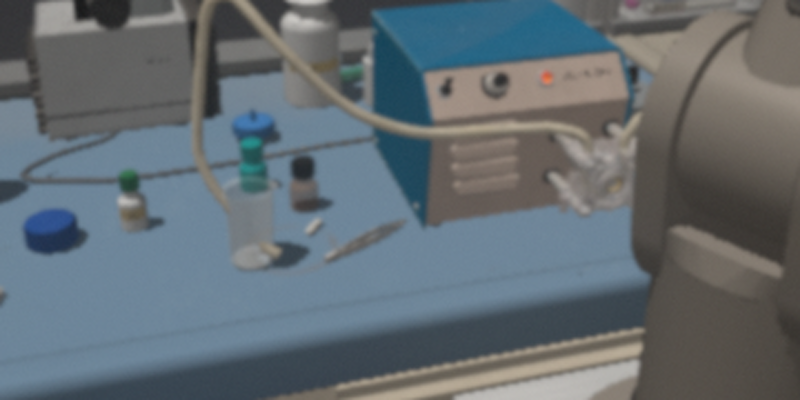

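View pics/t1.png

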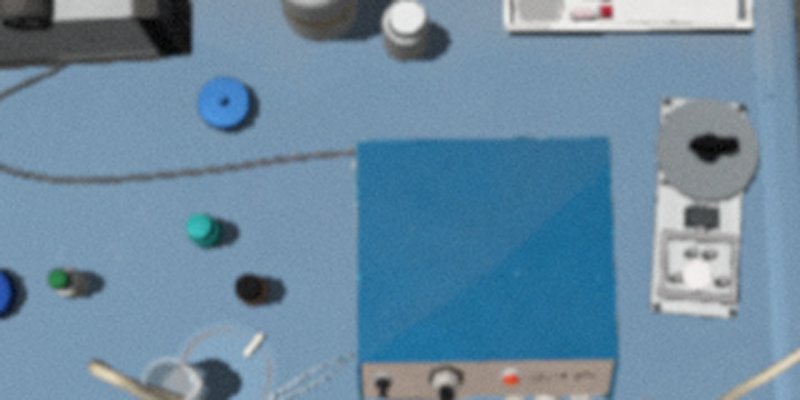

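The scene view shows the amber vial (black cap) at scene px ~(237,235), turquoise look-alike behind the beaker, dropper bottle at ~(159,241); the top view shows vial at ~(220,245), fixture at right with cover at ~(402,190), nest pad ~(398,239); a hose arcs in front of the pump. I'll check the heights of obstacles and refine positions.

```bash
python3 - <<'E'
from h import *
b=cv2.imread('pics/top0.png')
def cloud(c):
    m=bot.camera_model(c);d=np.load(f'd_{c}.npy');v,u=np.mgrid[0:420,0:560]
    un=cv2.undistortPoints(np.stack([u.ravel(),v.ravel()],1).astype(float)[:,None],np.array(m['intrinsics'],float),np.array(m['dist_coeffs'],float))[:,0]
    P=np.c_[un,np.ones(len(un))]*d.ravel()[:,None]
    W=(P-np.array(m['t']))@np.array(m['R']); W[d.ravel()==0]=np.nan
    return W.reshape(420,560,3)
G={}
for c in('top','scene'):
    W=cloud(c);np.save(f'W_{c}.npy',W);P=W.reshape(-1,3)
    print(c,'max z cm, rows x .30.. step .05, cols y .45..-.40 step .05')
    for x in np.arange(.3,.85,.05):
        print('%.2f'%x,[int(100*np.nanmax(np.r_[P[(abs(P[:,0]-x-.025)<.025)&(abs(P[:,1]-y+.025)<.025),2],0])) for y in np.arange(.45,-.41,-.05)])
W=np.load('W_top.npy')
# vial cap: high points near
s=(abs(W[...,0]-.497)<.04)&(abs(W[...,1]-.217)<.04)&(W[...,2]>.05);print('cap',s.sum(),np.nanmean(W[s],0))
s=(abs(W[...,0]-.497)<.04)&(abs(W[...,1]-.217)<.04)&(W[...,2]>.02);print('capmed',np.nanmean(W[s],0),np.nanmax(W[s],0))
# cover circle: grey, z~.032
s=((abs(W[...,0]-.63)<.08)&(abs(W[...,1]+.244)<.08)&(W[...,2]>.024)&(W[...,2]<.045)).astype(np.uint8)
cn=max(cv2.findContours(s,0,2)[0],key=cv2.contourArea);(cx,cy),r=cv2.minEnclosingCircle(cn);print('cover',cx,cy,r,onz('top',(cx,cy),.032))
e=cv2.fitEllipse(cn);print(e,onz('top',e[0],.032))
# pad
g=b.min(2);s=np.zeros_like(g);s[220:255,385:415]=(g[220:255,385:415]>215)
v,u=np.nonzero(s);print('pad',len(u),u.mean(),v.mean(),onz('top',(u.mean(),v.mean()),.014))
# knob
g=b.max(2);s=np.zeros_like(g);s[175:205,385:425]=g[175:205,385:425]<45
v,u=np.nonzero(s);print('knob',len(u),u.mean(),v.mean(),onz('top',(u.mean(),v.mean()),.065))
for n in('vial_fixture','follower'):
  for r in bot.trace(n,'top')[:2]:
    print(n,r['score'],cv2.minAreaRect(np.argwhere(r['mask'])[:,::-1].astype(np.float32)))
    box=cv2.boxPoints(cv2.minAreaRect(np.argwhere(r['mask'])[:,::-1].astype(np.float32)));print([onz('top',p,.01).round(3)[:2] for p in box])
z=b[165:270,375:430];cv2.imwrite('pics/fx.png',cv2.resize(z,(314,600),interpolation=cv2.INTER_CUBIC))
E
```

```text
top max z cm, rows x .30.. step .05, cols y .45..-.40 step .05
0.30 [0, 0, 0, 0, 0, 16, 16, 15, 15, 14, 14, 15, 14, 10, 0, 1, 1, 1]
0.35 [0, 0, 8, 28, 24, 19, 16, 18, 18, 17, 16, 16, 0, 9, 4, 1, 1, 1]
0.40 [0, 0, 28, 29, 1, 1, 19, 19, 19, 19, 19, 19, 0, 0, 0, 2, 2, 1]
0.45 [6, 6, 0, 0, 6, 1, 19, 19, 19, 19, 19, 19, 2, 3, 3, 1, 2, 4]
0.50 [6, 7, 0, 6, 6, 0, 19, 19, 19, 19, 19, 19, 2, 4, 3, 1, 1, 4]
0.55 [0, 0, 0, 6, 2, 0, 19, 19, 19, 19, 19, 19, 0, 3, 3, 1, 1, 1]
0.60 [1, 1, 1, 1, 1, 1, 19, 19, 19, 19, 19, 18, 3, 7, 7, 3, 1, 1]
0.65 [0, 0, 0, 3, 4, 0, 0, 0, 0, 0, 0, 0, 0, 3, 3, 1, 1, 1]
0.70 [70, 69, 15, 15, 3, 0, 0, 9, 8, 0, 0, 0, 0, 0, 0, 1, 1, 1]
0.75 [21, 20, 20, 15, 0, 16, 16, 9, 9, 2, 2, 3, 2, 2, 2, 2, 1, 1]
0.80 [48, 48, 48, 48, 48, 15, 15, 2, 2, 2, 2, 3, 2, 0, 0, 2, 1, 1]
scene max z cm, rows x .30.. step .05, cols y .45..-.40 step .05
0.30 [0, 0, 0, 0, 0, 17, 15, 14, 14, 14, 14, 14, 0, 0, 0, 0, 0, 0]
0.35 [0, 0, 28, 28, 23, 18, 16, 18, 18, 17, 16, 16, 0, 0, 0, 0, 0, 0]
0.40 [0, 0, 28, 28, 0, 0, 18, 18, 18, 18, 18, 18, 0, 0, 0, 0, 0, 0]
0.45 [6, 6, 0, 0, 6, 0, 18, 18, 18, 18, 
[... 884 characters left out ...]
6 -0.23684258  0.014     ]
knob 111 404.9009009009009 188.45945945945945 [ 0.62729975 -0.24948988  0.065     ]
vial_fixture 0.63 ((401.5, 212.5), (87.0, 41.0), 90.0)
[array([ 0.692, -0.204]), array([ 0.691, -0.314]), array([ 0.461, -0.301]), array([ 0.463, -0.194])]
follower 0.68 ((399.3393859863281, 235.00714111328125), (33.13414001464844, 30.024080276489258), 4.573921203613281)
[array([ 0.481, -0.196]), array([ 0.559, -0.206]), array([ 0.551, -0.293]), array([ 0.473, -0.282])]
follower 0.66 ((401.8786315917969, 212.66622924804688), (40.51994705200195, 86.32075500488281), 2.4540317058563232)
[array([ 0.465, -0.191]), array([ 0.692, -0.211]), array([ 0.687, -0.319]), array([ 0.459, -0.296])]
```

View pics/fx.png

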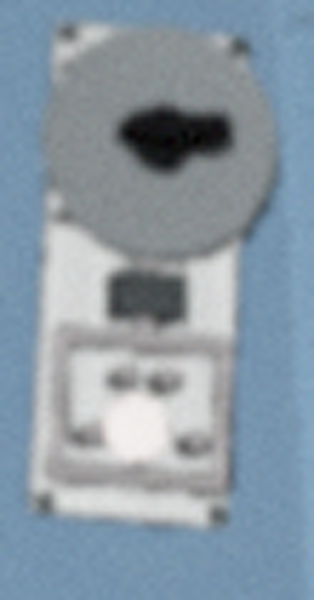

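The crop shows cover circle at crop (161,145), pad ~(136,428), screws at (68,33),(238,47),(43,502),(218,515), pins around the pad; fixture turned slightly.

```bash
python3 - <<'E'
from h import *
f=lambda p,z:onz('top',(375+(p[0]+.5)/5.709-.5,165+(p[1]+.5)/5.714-.5),z)[:2]
S=[f(p,.011) for p in((68,33),(238,47),(43,502),(218,515))];a=(S[0]+S[1])/2;b=(S[2]+S[3])/2
print(S,a,b,np.linalg.norm(a-b),np.degrees(np.arctan2(*(a-b)[::-1])),np.linalg.norm(S[0]-S[1]))
d=(a-b)/np.linalg.norm(a-b)
c=f((161,145),.032);p=f((136,428),.014);print('cover',c,'pad',p,np.linalg.norm(c-p),np.degrees(np.arctan2(*(c-p)[::-1])))
m=(a+b)/2-d*.016;print('from screws: nest',m-d*.055,'knob',m+d*.072)
print('from cover: nest',c-d*.127)
E
```

```text
[array([ 0.68754129, -0.21831964]), array([ 0.68032989, -0.29746633]), array([ 0.47155573, -0.19708343]), array([ 0.46450991, -0.27645268])] [ 0.68393559 -0.25789299] [ 0.46803282 -0.23676805] 0.21693379087607684 -5.588298995470227 0.07947454209736439
cover [ 0.63020751 -0.25309638] pad [ 0.50406791 -0.24011292] 0.12680602875478716 -5.876722547716723
from screws: nest [ 0.50532165 -0.24041656] knob [ 0.63171806 -0.25278378]
from cover: nest [ 0.5038111  -0.24072917]
```

```bash
python3 -m pendant '[[0.0854,0,0,-0.005,-7.07],[0.0854,0,0,-0.005,-7.07],[0.0854,0,0,-0.005,-7.07],[0.0854,0,0,-0.005,-7.07],[0.0854,0,0,-0.005,-7.07],[0.0854,0,0,-0.005,-7.07],[0.0854,0,0,-0.005,-7.07],[0.0854,0,0,-0.005,-7.07],[0.0854,0,0,-0.005,-7.07],[0.0854,0,0,0,0]]' 30
cat >> h.py <<'E'
def to(x,y,z):
    "remaining shift in tool axes to TCP target"
    from scipy.spatial.transform import Rotation as Ro
    o=bot.get_obs();w=o['tool_rot'];R=Ro.from_quat([w[1],w[2],w[3],w[0]])
    return (R.inv().apply(np.array([x,y,z])-o['eef_pos'])).round(4), R.as_matrix()[:,1].round(4), np.degrees(np.arctan2(R.as_matrix()[1,1],R.as_matrix()[0,1])).round(2)
E
python3 - <<'E'
from h import *
b=cv2.imread('pics/top0.png');g=b.max(2).astype(int)
def blob(m,x0,x1,y0,y1):
    s=np.zeros(m.shape,bool);s[y0:y1,x0:x1]=m[y0:y1,x0:x1];v,u=np.nonzero(s);return s.sum(),u.mean(),v.mean(),(u.min()+u.max())/2,(v.min()+v.max())/2
print(g[236:256,208:238])
t=blob(g<50,208,230,236,256);print(t,onz('top',t[1:3],.06))
h=cv2.cvtColor(b,cv2.COLOR_BGR2HSV);t=blob((h[...,0]>78)&(h[...,0]<95)&(h[...,1]>110),190,215,210,235);print('turq',t,onz('top',t[1:3],.06))
s=cv2.imread('pics/scene0.png');t=blob(s.max(2)<60,228,248,215,233);print(t,onz('scene',t[1:3],.054))
print(to(.56,-.25,.45),bot.get_obs()['q'])
E
```

```text
t: 1.93
eef_pos: [0.2382, -0.6319, 0.4509]
tool_rot: [0.001, 0.74, 0.673, -0.0]
contact_force: [0.3, 0.4, 0.2]
gripper_width: 0.999
grasp_force: 0.0
[[179 179 177 175 175 178 176 180 173 175 179 175 175 173 177 173 176 176
  174 174 181 175 170 176 176 177 175 173 173 178]
 [174 179 174 181 174 180 178 177 179 176 179 181 176 178 174 176 173 176
  176 175 175 171 178 176 173 178 174 178 175 176]
 [175 175 176 178 173 173 178 177 173 165 165 163 161 164 172 173 171 176
  178 172 175 175 177 175 180 171 175 175 174 174]
 [175 175 178 171 176 182 175 166 157 136 126 125 124 126 143 153 159 164
  162 165 171 177 171 173 177 177 176 174 176 177]
 [176 179 175 174 175 178 161 141 116  88  69  67  71  78  92 107 120 130
  131 135 142 157 167 167 167 177 177 181 177 177]
 [174 173 180 174 176 171 142 102  65  47  34  35  33  39  45  59  71  75
   86  88 105 124 130 136 149 169 173 176 178 173]
 [173 175 176 178 177 162 114  67  40  33  32  31  37  30  29  39  46  48
   56  63  78  82  90  97 118 150 176 176 177 175]
 [176 174 177 175 172 152  94  41  34  34  24  35  31  34  31  29  40  48
  
[... 1485 characters left out ...]
 175 179 179
  177 177 177 180 175 172 176 179 175 179 179 174]]
(np.int64(86), np.float64(220.36046511627907), np.float64(244.96511627906978), np.float64(221.0), np.float64(245.0)) [0.49173178 0.21170035 0.06      ]
turq (np.int64(145), np.float64(201.08275862068965), np.float64(221.7793103448276), np.float64(201.0), np.float64(222.0)) [0.54978152 0.25979953 0.06      ]
(np.int64(57), np.float64(235.66666666666666), np.float64(225.3684210526316), np.float64(235.5), np.float64(225.5)) [0.48452645 0.22266739 0.054     ]
(array([0.4108, 0.284 , 0.0005]), array([ 0.9954, -0.0953,  0.0011]), np.float64(-5.47)) [ 1.26302467  0.4525939  -0.20760747  1.48951616  0.09648879  1.20763558
  0.94613641]
```

```bash
python3 -m pendant '[[0.0854,0.034,0.0235,0,0],[0.0854,0.034,0.0235,0,0],[0.0854,0.034,0.0235,0,0],[0.0854,0.034,0.0235,0,0],[0.0854,0.034,0.0235,0,0],[0.0854,0.034,0.0235,0,0],[0.0854,0.034,0.0235,0,0],[0.0854,0.034,0.0235,0,0],[0.0854,0.034,0.0235,0,0],[0.0854,0.034,0.0235,0,0],[0.0854,0.034,0.0235,0,0],[0.0854,0.034,0.0235,0,0]]'
python3 -c "
from h import *
print(to(.4935,.2145,.45),bot.get_obs()['q'])"
```

```text
t: 2.93
eef_pos: [0.5603, -0.2519, 0.4496]
tool_rot: [0.0, 0.743, 0.669, -0.0]
contact_force: [0.4, -0.6, 0.4]
gripper_width: 0.999
grasp_force: 0.0
(array([ 0.4569, -0.1149, -0.0005]), array([ 9.946e-01, -1.039e-01,  1.000e-04]), np.float64(-5.96)) [ 0.62513137  0.36970167 -0.39937281  1.633517    0.15340634  1.16930906
  0.08577671]
```

```bash
python3 -m pendant '[[0.0854,0.0381,-0.0096,0,0],[0.0854,0.0381,-0.0096,0,0],[0.0854,0.0381,-0.0096,0,0],[0.0854,0.0381,-0.0096,0,0],[0.0854,0.0381,-0.0096,0,0],[0.0854,0.0381,-0.0096,0,0],[0.0854,0.0381,-0.0096,0,0],[0.0854,0.0381,-0.0096,0,0],[0.0854,0.0381,-0.0096,0,0],[0.0854,0.0381,-0.0096,0,0],[0.0854,0.0381,-0.0096,0,0],[0.0854,0,0,0,0]]'
python3 -c "
from h import *
print(to(.4935,.2145,.45),bot.get_obs()['q'])"
```

```text
t: 3.93
eef_pos: [0.4932, 0.1823, 0.4503]
tool_rot: [-0.002, 0.739, 0.674, 0.002]
contact_force: [-0.6, 0.5, 0.5]
gripper_width: 1.001
grasp_force: 0.0
(array([ 0.0321, -0.0026,  0.0005]), array([ 9.958e-01, -9.180e-02, -2.000e-04]), np.float64(-5.27)) [ 0.08071624  0.24918214 -0.64851435  1.82132804  0.16149256  1.12238466
 -0.71482191]
```

```bash
python3 -m pendant '[[0.0854,0.0321,-0.0026,0,0],[0.0854,0,0,0.04,0],[0.0854,0,0,0.04,0],[0.0854,0,0,0.04,0],[0.0854,0,0,0.03,0],[0.0854,0,0,0,0],[0.0854,0,0,0,0]]'
python3 - <<'E'
from h import *
p,d=bot.read_camera("scene");q,_=bot.read_camera("top")
cv2.imwrite('pics/v.png',np.hstack([cv2.resize(p[170:270,180:280],(400,400),interpolation=2),cv2.resize(q[190:290,170:270],(400,400),interpolation=2)]))
for c in('scene','top'):
  for r in bot.pinpoint("amber_vial",c)[:3]: print(r['at'],r['score'],onz(c,r['at'],0))
print(to(.4935,.2145,.195))
e=bot.get_obs()['eef_pos'];print(proj('scene',e-[0,0,.155]),proj('scene',[e[0],e[1],.06]),proj('scene',[e[0],e[1],0]))
E
```

```text
t: 4.52
eef_pos: [0.4963, 0.2058, 0.2989]
tool_rot: [-0.001, 0.742, 0.67, -0.002]
contact_force: [0.8, 0.6, 0.5]
gripper_width: 0.995
grasp_force: 0.0
[238.1, 245.4] 0.64 [0.47835926 0.21998325 0.        ]
[212.5, 230.5] 0.5 [0.57476122 0.270996   0.        ]
(array([ 0.0072, -0.0051,  0.1071]), array([ 0.9949, -0.1003,  0.0038]), np.float64(-5.76))
[239.55718539 187.93044456] [240.93698699 220.1128942 ] [241.8271071  241.03216997]
```

View pics/v.png

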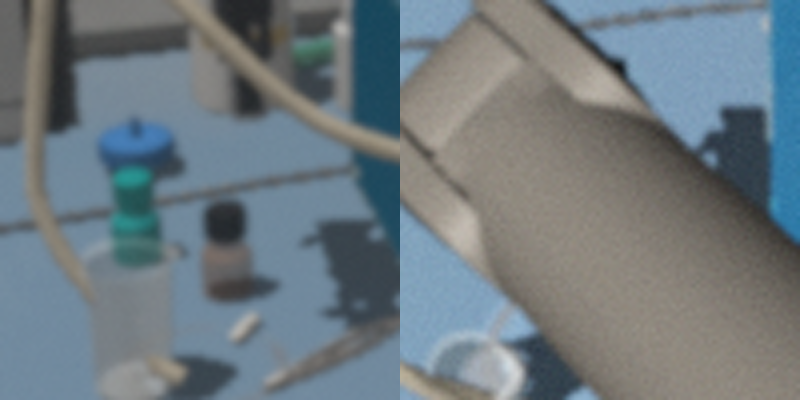

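Left half (scene): vial axis at px ≈(236.4), cap top ≈222, base ≈242.5; finger stripe above it at ~(242,199). Right half (top): arm hides the vial.

```bash
python3 - <<'E'
from h import *
print(onz('scene',(236.4,221.7),.06),onz('scene',(236.5,242),0.))
for X in([.4935,.2145,.06],[.4935,.2145,0],[.4963+.05,.2058-.005,.14],[.4963-.05,.2058+.005,.14]):print(proj('scene',X))
E
```

```text
[0.49198726 0.21917629 0.06      ] [0.49630916 0.22068169 0.        ]
[238.14467498 221.19659651]
[239.1033405  242.19611962]
[238.24652429 183.11471959]
[242.16204232 199.14115424]
```

```bash
python3 -m pendant '[[0.0854,0.0097,-0.0048,0,0],[0.0854,0,0,0.03,0],[0.0854,0,0,0,0],[0.0854,0,0,0,0]]'
python3 -c "
from h import *
print(to(.494,.217,.195));print(to(.494,.217,.195))"
```

```text
t: 5.05
eef_pos: [0.4922, 0.2165, 0.2697]
tool_rot: [-0.0, 0.741, 0.671, -0.001]
contact_force: [-0.3, -0.5, 0.3]
gripper_width: 1.0
grasp_force: 0.0
(array([0.0007, 0.0019, 0.0747]), array([ 0.9951, -0.0989, -0.0016]), np.float64(-5.67))
(array([0.0007, 0.0019, 0.0747]), array([ 0.9951, -0.0989, -0.0016]), np.float64(-5.67))
```

Descend, then close.

```bash
python3 -m pendant '[[0.0854,0,0.001,0.02,0],[0.0854,0,0,0.02,0],[0.0854,0,0,0.02,0],[0.0854,0,0,0.015,0],[0.0854,0,0,0,0],[0.025,0,0,0,0],[0.025,0,0,0,0],[0.025,0,0,0,0],[0.025,0,0,0,0],[0.025,0,0,0,0],[0.025,0,0,0,0]]' 30
python3 -m pendant '[[0.025,0,0,0,0],[0.025,0,0,0,0]]'
python3 - <<'E'
from h import *
print(to(.494,.217,.195))
p,d=bot.read_camera("scene")
cv2.imwrite('pics/g.png',cv2.resize(p[170:270,180:300],(720,600),interpolation=2))
E
```

```text
t: 5.97
eef_pos: [0.4942, 0.2164, 0.1959]
tool_rot: [0.0, 0.741, 0.671, 0.001]
contact_force: [-0.6, -1.4, 6.6]
gripper_width: 0.376
grasp_force: 29.3
t: 6.13
eef_pos: [0.4942, 0.2164, 0.1959]
tool_rot: [0.0, 0.741, 0.671, 0.001]
contact_force: [-0.8, -0.5, 5.3]
gripper_width: 0.377
grasp_force: 29.3
(array([ 0.0006, -0.0003,  0.0009]), array([ 0.995 , -0.0996,  0.0017]), np.float64(-5.71))
```

View pics/g.png

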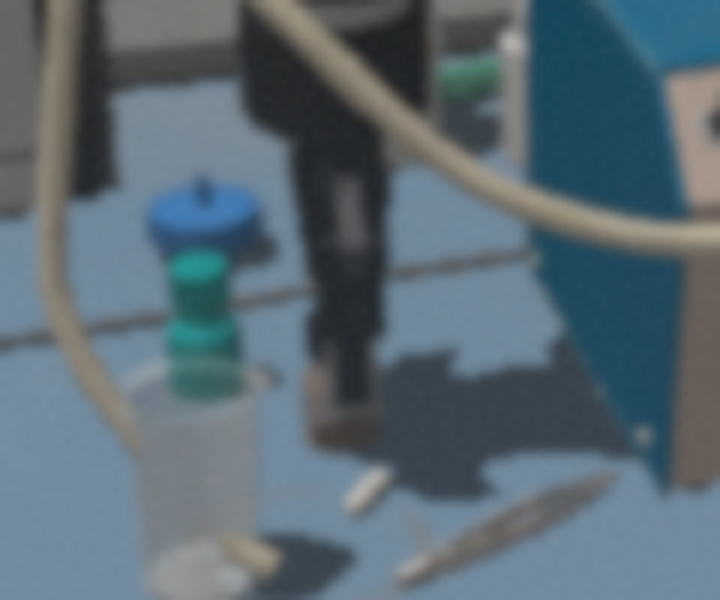

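Vial is gripped; near finger at crop col 354, vial at col 341, so the vial sits ≈3 mm towards +y in the grip. Lift, and compare top vs scene calibration using the pump corners.

```bash
python3 -m pendant '[[0.025,0,0,-0.005,0],[0.025,0,0,-0.02,0],[0.025,0,0,-0.04,0],[0.025,0,0,-0.04,0],[0.025,0,0,-0.04,0],[0.025,0,0,-0.04,0],[0.025,0,0,-0.04,0],[0.025,0,0,-0.03,0],[0.025,0,0,0,0],[0.025,0,0,0,0]]'
python3 - <<'E'
from h import *
print(to(.48,-.24,.45))
for t,s in(((365.2,273.2),(381.3,181.5)),((264,274),(293.5,181.5)),((263.2,187.2),(268.8,156.8))):
    print(onz('top',t,.187),onz('scene',s,.187))
q,_=bot.read_camera('top');p,_=bot.read_camera('scene')
cv2.imwrite('pics/c.png',np.hstack([cv2.resize(p[130:230,180:280],(400,400),interpolation=2),cv2.resize(q[190:290,170:270],(400,400),interpolation=2)]))
e=bot.get_obs()['eef_pos'];print(proj('scene',e-[0,0,.195]),proj('top',e-[0,0,.195]))
E
```

```text
t: 7.02
eef_pos: [0.4937, 0.2164, 0.452]
tool_rot: [0.001, 0.741, 0.671, 0.002]
contact_force: [-0.0, -0.1, -1.4]
gripper_width: 0.376
grasp_force: 30.0
(array([-0.4555,  0.0318,  0.0014]), array([ 0.995 , -0.0994,  0.0042]), np.float64(-5.71))
[ 0.41522377 -0.11841077  0.187     ] [ 0.3523243  -0.09052536  0.187     ]
[0.41652912 0.10146281 0.187     ] [0.40657957 0.0994544  0.187     ]
[0.60823661 0.10174207 0.187     ] [0.59059989 0.10910032 0.187     ]
[234.1475149  146.02177073] [206.95554604 236.14077814]
```

View pics/c.png

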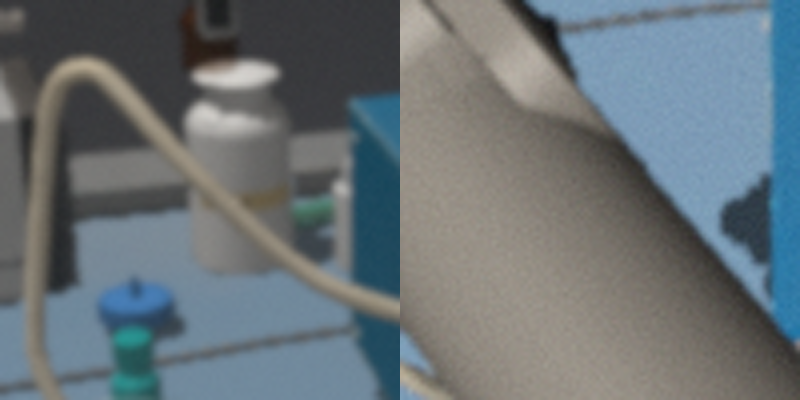

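Held vial at crop (210,68), ~1.2 px left of the grip axis after finger correction: again ≈3 mm offset. Carry across.

```bash
python3 -m pendant '[[0.025,-0.02,0.0045,0,0],[0.025,-0.0395,0.0045,0,0],[0.025,-0.0395,0.0045,0,0],[0.025,-0.0395,0.0045,0,0],[0.025,-0.0395,0.0045,0,0],[0.025,-0.0395,0.0045,0,0],[0.025,-0.0395,0.0045,0,0],[0.025,-0.0395,0.0045,0,0],[0.025,-0.0395,0.0045,0,0],[0.025,-0.0395,0.0045,0,0],[0.025,-0.0395,0.0045,0,0],[0.025,-0.0395,0.0042,0,0]]'
python3 -m pendant '[[0.025,0,0,0.04,0],[0.025,0,0,0.04,0],[0.025,0,0,0.04,0],[0.025,0,0,0.03,0],[0.025,0,0,0,0],[0.025,0,0,0,0]]'
python3 - <<'E'
from h import *
print(to(.502,-.241,.30))
q,_=bot.read_camera('top')
cv2.imwrite('pics/n.png',cv2.resize(q[150:290,340:460],(600,700),interpolation=2)[:600])
e=bot.get_obs()['eef_pos']
for z in(.155,.195): print(proj('top',e-[0,0,z]))
E
```

```text
t: 8.12
eef_pos: [0.5012, -0.2432, 0.4477]
tool_rot: [-0.002, 0.741, 0.671, -0.001]
contact_force: [0.2, -0.1, -1.8]
gripper_width: 0.373
grasp_force: 30.0
t: 8.62
eef_pos: [0.5011, -0.2409, 0.2975]
tool_rot: [-0.003, 0.741, 0.671, -0.001]
contact_force: [-0.4, 0.1, -0.1]
gripper_width: 0.378
grasp_force: 30.1
(array([ 0.    ,  0.0009, -0.0025]), array([ 0.9951, -0.0988, -0.0059]), np.float64(-5.67))
[413.41810614 234.77601185]
[408.60828346 236.57707763]
```

View pics/n.png

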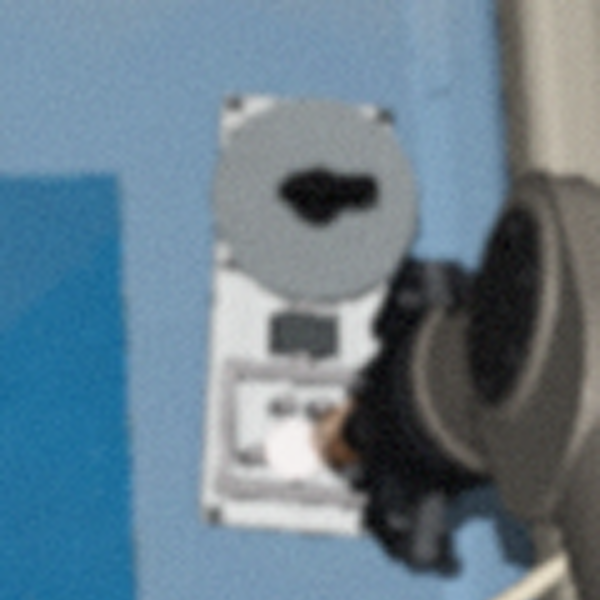

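The view shows the vial's left edge at crop (316,432), pad centre about (292,445); the gripper lies to the right. Go lower for a direct comparison.

```bash
python3 -m pendant '[[0.025,0,0.001,0.015,0],[0.025,0,0,0.02,0],[0.025,0,0,0.01,0],[0.025,0,0,0,0],[0.025,0,0,0,0]]'
python3 - <<'E'
from h import *
print(to(.502,-.241,.21))
q,_=bot.read_camera('top')
cv2.imwrite('pics/n2.png',cv2.resize(q[215:265,375:435],(720,600),interpolation=2))
e=bot.get_obs()['eef_pos']
f=lambda p:(np.array(p)-[375,215]+.5)*12-.5
c=e+[.0003,.003,-.195]
print('vial bottom z',c[2],'centre',f(proj('top',c)))
for a in(0,45,90,135,180): 
    a=np.radians(a);print('bottom rim',f(proj('top',c+.0165*np.array([np.cos(a),np.sin(a),0]))),'shoulder',f(proj('top',c+[.0165*np.cos(a),.0165*np.sin(a),.052])))
n=np.array([.5045,-.2404,.014]);print('nest',f(proj('top',n)))
E
```

```text
t: 9.08
eef_pos: [0.5035, -0.2416, 0.2558]
tool_rot: [0.0, 0.741, 0.671, 0.0]
contact_force: [-0.4, -0.2, -0.7]
gripper_width: 0.376
grasp_force: 30.1
(array([ 0.0005, -0.0016,  0.0458]), array([ 0.9951, -0.0993,  0.001 ]), np.float64(-5.7))
vial bottom z 0.06118284718528638 centre [337.91827749 277.69548419]
bottom rim [334.05567421 198.20958321] shoulder [403.39630797 167.901159  ]
bottom rim [279.34659907 222.20074992] shoulder [346.26287052 192.97341759]
bottom rim [258.81724491 278.78169989] shoulder [324.91163372 252.13403189]
bottom rim [284.6404768  334.87796587] shoulder [352.01285836 310.80290422]
bottom rim [341.75217028 357.48178594] shoulder [411.7579552 334.4492476]
nest [287.64399315 297.37097762]
```

View pics/n2.png

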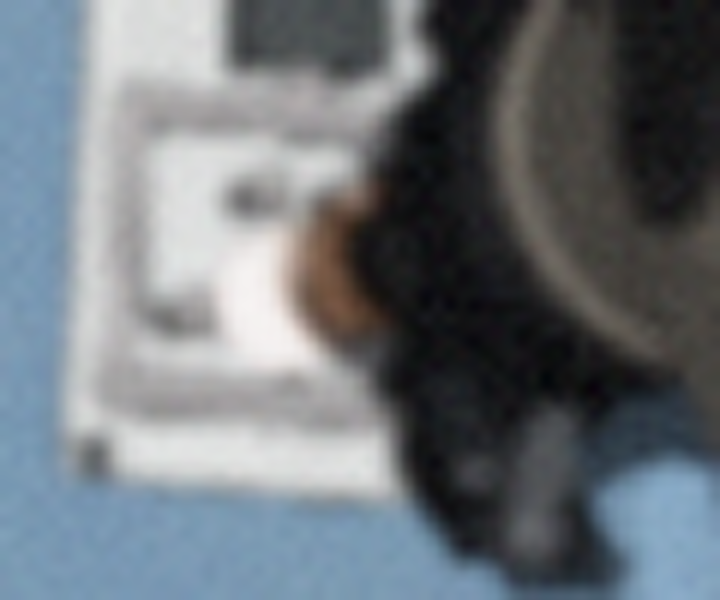

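The vial's left edge is at crop col ~292 versus 259 predicted; pad centre (287,297). I'll measure the brown outline properly.

```bash
python3 - <<'E'
from h import *
q,_=bot.read_camera('top');q2,_=bot.read_camera('top')
q=(q.astype(float)+q2)/2
for v in range(226,250): print(v,' '.join('%3d/%3d'%(q[v,u,2],q[v,u,0]) for u in range(391,408)))
E
```

```text
226 186/187 184/185 187/187 184/184 189/190 189/189 184/184 166/166 153/152 145/145 146/145 149/147 146/146 140/139 126/127 102/103  70/ 73
227 213/215 213/214 210/211 213/213 211/211 206/208 202/202 184/187 181/181 181/181 179/179 178/177 171/172 146/146 113/115  86/ 88  58/ 61
228 220/220 220/223 218/219 215/215 209/209 203/203 194/195 191/192 199/200 206/207 206/207 202/204 191/191 155/156 105/108  68/ 70  40/ 43
229 220/223 220/222 211/213 197/198 181/181 178/178 175/174 180/179 196/197 206/208 201/203 192/193 178/176 146/141  97/ 91  56/ 48  28/ 28
230 219/221 215/217 196/197 160/159 143/143 153/151 161/159 165/163 182/183 186/189 173/172 157/153 151/140 135/116 101/ 77  61/ 44  28/ 26
231 222/223 212/215 179/180 135/134 115/115 130/129 145/143 152/152 169/169 163/162 133/129 120/107 126/103 126/ 94 100/ 70  56/ 36  24/ 19
232 222/225 213/215 185/186 146/145 126/125 133/132 144/144 149/146 164/160 149/140 117/ 99 100/ 71 105/ 68  99/ 61  71/ 45  39/ 25  29/ 28
233 220/222 217/219 199/201 186/188 174/174 175/173 179/175 178/173 171/158 150/130 116/ 87  99/ 60  87/ 49  67/ 39  42/
[... 1559 characters left out ...]

245 197/199 200/202 201/205 209/211 217/217 222/218 223/218 214/208 211/204 213/209 207/203 180/179 150/150 123/125  97/ 98  67/ 69  35/ 40
246 176/176 176/175 179/179 185/187 186/186 189/186 184/180 176/173 165/161 177/175 188/187 181/184 171/173 154/154 122/122  74/ 75  37/ 38
247 167/165 167/164 164/165 168/167 170/169 166/165 163/162 159/157 152/151 163/160 171/171 172/172 168/166 162/161 132/132  84/ 84  43/ 44
248 156/157 160/158 159/158 160/158 164/163 164/163 163/163 164/163 162/161 164/162 166/164 168/165 167/165 163/164 144/145 111/110  69/ 69
249 154/155 160/160 166/164 168/168 170/170 164/163 164/163 167/166 163/163 159/156 156/153 155/155 158/157 156/156 153/152 135/134  96/ 95
```

```bash
python3 -m pendant '[[0.025,0.0056,-0.0025,0,0],[0.025,0,0,0.01,0],[0.025,0,0,0.003,0],[0.025,0,0,0,0],[0.025,0,0,0,0]]'
python3 - <<'E'
from h import *
a=[bot.read_camera('top')[0] for _ in range(2)]
q=(a[0].astype(float)+a[1])/2
o=bot.get_obs();e=o['eef_pos'];print(e,o['contact_force'])
for v in range(230,246): print(v,' '.join('%3d/%3d'%(q[v,u,2],q[v,u,0]) for u in range(387,405)))
z=e[2]-.196
for A in(60,90,120,150): 
    A=np.radians(A);print('expected rim',z,proj('top',np.array([.5025+.0165*np.cos(A),-.2402+.0165*np.sin(A),z])))
E
```

```text
t: 9.65
eef_pos: [0.5009, -0.2357, 0.2412]
tool_rot: [-0.0, 0.741, 0.671, -0.0]
contact_force: [0.2, 0.1, -0.6]
gripper_width: 0.375
grasp_force: 30.1
[ 0.50117977 -0.23576032  0.24165293] [-0.40284429 -0.13686146 -0.7410576 ]
230 188/189 212/213 218/220 222/222 224/224 215/217 192/196 163/163 144/144 155/154 161/160 167/166 175/175 166/169 122/124  75/ 78  42/ 47  28/ 31
231 186/186 213/213 216/217 220/222 222/224 211/213 180/181 136/137 113/112 131/129 141/138 151/149 163/163 145/142  99/ 97  54/ 51  28/ 29  16/ 17
232 187/187 210/211 219/219 220/220 221/222 214/214 184/186 145/145 127/126 131/130 135/133 144/138 156/147 145/130 103/ 86  52/ 38  26/ 21  16/ 21
233 185/188 210/211 218/220 222/223 223/223 216/217 204/205 186/188 171/171 162/161 157/147 158/137 157/131 143/112 100/ 74  52/ 33  29/ 26  22/ 19
234 181/182 210/210 219/220 223/224 222/223 221/222 217/217 207/206 195/191 178/167 171/148 167/133 153/114 122/ 86  80/ 58  41/ 28  26/ 24  19/ 23
235 180/181 209/211 220/221 221/222 224/225 221/223 220/218 209/204 193/180 168/146 158/125 149/105 125/ 84  89/ 59  47/ 33  31/ 25  
[... 1042 characters left out ...]
  26/ 23
243 189/192 177/179 170/169 175/177 183/183 189/190 200/197 204/198 184/170 148/128 113/ 85 102/ 66 106/ 63 104/ 59  95/ 56  73/ 45  50/ 35  32/ 28
244 201/202 200/203 197/197 204/205 207/207 209/211 213/214 215/213 203/197 171/160 129/112 107/ 81  96/ 65  90/ 61  86/ 61  70/ 55  47/ 42  30/ 30
245 184/185 188/191 193/192 197/198 198/199 196/197 205/206 210/211 203/202 181/178 146/137 114/102  93/ 78  83/ 72  77/ 71  64/ 63  49/ 47  28/ 28
expected rim 0.045652934875329065 [395.9078034  235.68784425]
expected rim 0.045652934875329065 [395.18736033 238.97504068]
expected rim 0.045652934875329065 [396.21139575 242.2442597 ]
expected rim 0.045652934875329065 [398.70845954 244.61584069]
```

```bash
python3 -m pendant '[[0.025,0,0.0008,0.005,0],[0.025,0,0,0.004,0],[0.025,0,0,0.004,0],[0.025,0,0,0.003,0],[0.025,0,0,0.003,0],[0.025,0,0,0,0]]'; python3 -m pendant '[[0.025,0,0,0.002,0],[0.025,0,0,0.002,0],[0.025,0,0,0.002,0],[0.025,0,0,0,0]]'
```

```text
t: 10.25
eef_pos: [0.5018, -0.2367, 0.2221]
tool_rot: [0.0, 0.742, 0.671, -0.0]
contact_force: [0.6, -5.1, -3.4]
gripper_width: 0.376
grasp_force: 30.0
t: 10.58
eef_pos: [0.5022, -0.2366, 0.2168]
tool_rot: [0.001, 0.742, 0.671, 0.0]
contact_force: [2.0, -5.8, -3.7]
gripper_width: 0.375
grasp_force: 30.0
```

```bash
python3 -m pendant '[[0.025,-0.001,0,0,0],[0.025,0,0,0,0],[0.025,0,0,0,0]]'; python3 -m pendant '[[0.025,-0.0007,0,0.001,0],[0.025,0,0,0.001,0],[0.025,0,0,0,0],[0.025,0,0,0,0]]'
```

```text
t: 10.83
eef_pos: [0.5021, -0.237, 0.2168]
tool_rot: [0.0, 0.741, 0.671, 0.0]
contact_force: [2.0, -5.5, -1.7]
gripper_width: 0.379
grasp_force: 30.1
t: 11.17
eef_pos: [0.502, -0.2373, 0.2148]
tool_rot: [0.0, 0.741, 0.671, 0.0]
contact_force: [3.1, -2.1, -0.3]
gripper_width: 0.376
grasp_force: 30.2
```

```bash
python3 -m pendant '[[0.025,-0.0007,0.0008,0.001,0],[0.025,0,0,0.001,0],[0.025,0,0,0,0],[0.025,0,0,0,0]]'; python3 -m pendant '[[0.025,0,0,0.001,0],[0.025,0,0,0.001,0],[0.025,0,0,0,0],[0.025,0,0,0,0]]'
```

```text
t: 11.5
eef_pos: [0.5023, -0.2377, 0.2123]
tool_rot: [-0.001, 0.741, 0.671, 0.0]
contact_force: [2.4, -0.5, -1.9]
gripper_width: 0.375
grasp_force: 30.2
t: 11.83
eef_pos: [0.5023, -0.2381, 0.2105]
tool_rot: [-0.0, 0.741, 0.671, -0.0]
contact_force: [0.5, -0.3, -0.9]
gripper_width: 0.376
grasp_force: 30.2
```

```bash
python3 -m pendant '[[0.025,0,0,0.0006,0],[0.025,0,0,0,0],[0.025,0,0,0,0]]'; python3 -m pendant '[[0.025,0,0,0.0005,0],[0.025,0,0,0,0],[0.025,0,0,0,0]]'
```

```text
t: 12.08
eef_pos: [0.5023, -0.2382, 0.21]
tool_rot: [-0.0, 0.741, 0.671, -0.0]
contact_force: [0.5, -0.3, -0.5]
gripper_width: 0.376
grasp_force: 30.4
t: 12.33
eef_pos: [0.5024, -0.2382, 0.21]
tool_rot: [-0.0, 0.741, 0.671, -0.0]
contact_force: [-1.2, 0.6, 5.6]
gripper_width: 0.377
grasp_force: 30.8
```

Floor contact felt. Release and rise.

```bash
python3 -m pendant '[[0.04,0,0,0,0],[0.055,0,0,0,0],[0.07,0,0,0,0],[0.07,0,0,0,0],[0.07,0,0,-0.01,0],[0.07,0,0,-0.02,0],[0.07,0,0,-0.03,0],[0.07,0,0,-0.03,0],[0.07,0,0,-0.02,0],[0.07,0,0,0,0]]'
python3 - <<'E'
from h import *
q,_=bot.read_camera('top')
cv2.imwrite('pics/r.png',cv2.resize(q[215:265,375:435],(720,600),interpolation=2))
E
```

```text
t: 13.17
eef_pos: [0.5041, -0.2386, 0.3249]
tool_rot: [0.004, 0.741, 0.671, 0.002]
contact_force: [1.3, -0.3, 0.6]
gripper_width: 0.823
grasp_force: 0.0
```

View pics/r.png

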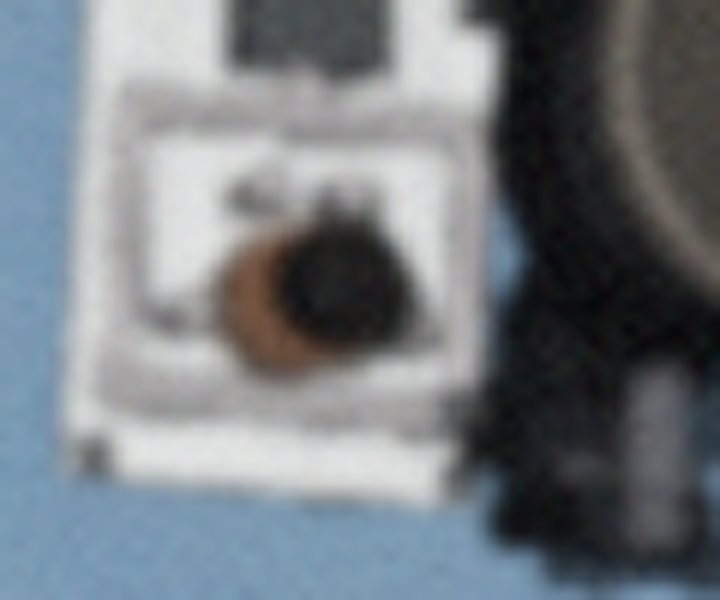

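The vial stands upright in the nest (crop 280,300), within the pins. Now to the knob.

```bash
python3 -m pendant '[[0.07,0.0034,0.0318,0,0],[0.07,0,0.0318,0,0],[0.07,0,0.0318,0,0],[0.07,0,0.0318,0,0],[0.07,0,0,0,0],[0.07,0,0,0,0]]'
python3 -c "
from h import *
print(to(.6309,-.2478,.216),bot.get_obs()['q'])
for r in bot.pinpoint('knob_grip','top')[:2]: print(r['at'],r['score'])
bot.read_camera('top')
for n in('knob_grip','amber_vial','nest','jaw'):
  for r in bot.pinpoint(n,'top')[:2]: print(n,r['at'],r['score'])
"
```

```text
t: 13.72
eef_pos: [0.6302, -0.2468, 0.3179]
tool_rot: [-0.001, 0.741, 0.672, -0.0]
contact_force: [-0.3, -0.2, -0.2]
gripper_width: 0.824
grasp_force: 0.0
(array([-0.0011,  0.001 ,  0.1019]), array([ 0.9952, -0.098 , -0.0018]), np.float64(-5.63)) [ 0.52492393  0.5886125  -0.35127269  1.60640572  0.22939858  0.98950946
  0.00296762]
[404.2, 188.5] 0.48
knob_grip [403.2, 186.7] 0.55
amber_vial [396.8, 241.1] 0.58
amber_vial [204.5, 223.3] 0.51
nest [396.5, 239.7] 0.56
jaw [399.6, 249.5] 0.67
```

```bash
python3 -m pendant '[[0.07,-0.001,0.001,0.03,0],[0.06,0,0,0.03,0],[0.05,0,0,0.025,0],[0.04,0,0,0.012,0],[0.04,0,0,0.005,0],[0.03,0,0,0,0],[0.02,0,0,0,0],[0.0,0,0,0,0],[0.0,0,0,0,0],[0.0,0,0,0,0],[0.0,0,0,0,0],[0.0,0,0,0,0]]' 30
python3 -c "
from h import *
o=bot.get_obs();print(to(.6309,-.2478,.216),o['torque'],o['joint_torque'][6],o['gripper_width']*85)"
```

```text
t: 15.02
eef_pos: [0.6315, -0.2487, 0.2196]
tool_rot: [0.002, 0.741, 0.671, 0.001]
contact_force: [2.7, -0.2, 6.3]
gripper_width: 0.131
grasp_force: 31.3
(array([ 0.0009, -0.0007,  0.0036]), array([ 0.995 , -0.0995,  0.0044]), np.float64(-5.71)) [-0.01424156 -0.62896506 -0.10800713] 0.10970046278089285 11.166964809805073
```

```bash
cat > st.py <<'E'
from h import *
import sys
from scipy.spatial.transform import Rotation as Ro
o=bot.get_obs();w=o['tool_rot'];M=Ro.from_quat([w[1],w[2],w[3],w[0]]).as_matrix();a=np.degrees(np.arctan2(M[1,1],M[0,1]))
print('turned %.2f deg  Tz %.3f q7t %.3f'%(-5.7-a,o['torque'][2],o['joint_torque'][6]),o['contact_force'].round(1),o['eef_pos'].round(4),o['gripper_width'].round(3),'t',o['t'])
E
python3 -m pendant '[[0.0,0,0,0,3],[0.0,0,0,0,3],[0.0,0,0,0,3],[0,0,0,0,0]]' >/dev/null; python3 st.py
python3 -m pendant '[[0.0,0,0,0,3],[0.0,0,0,0,3],[0,0,0,0,0]]' >/dev/null; python3 st.py
python3 -m pendant '[[0.0,0,0,0,2],[0,0,0,0,0]]' >/dev/null; python3 st.py
```

```text
Traceback (most recent call last):
  File "st.py", line 5, in <module>
    print('turned %.2f deg  Tz %.3f q7t %.3f'%(-5.7-a,o['torque'][2],o['joint_torque'][6]),o['contact_force'].round(1),o['eef_pos'].round(4),o['gripper_width'].round(3),'t',o['t'])
                                                                                                                                             ^^^^^^^^^^^^^^^^^^^^^^^^
AttributeError: 'float' object has no attribute 'round'
Traceback (most recent call last):
  File "st.py", line 5, in <module>
    print('turned %.2f deg  Tz %.3f q7t %.3f'%(-5.7-a,o['torque'][2],o['joint_torque'][6]),o['contact_force'].round(1),o['eef_pos'].round(4),o['gripper_width'].round(3),'t',o['t'])
                                                                                                                                             ^^^^^^^^^^^^^^^^^^^^^^^^
AttributeError: 'float' object has no attribute 'round'
Traceback (most recent call last):
  File "st.py", line 5, in <module>
    print('turned %.2f deg  Tz %.3f q7t %.3f'%(-5.7-a,o['torque'][2],o['joint_torque'][6]),o['contact_force'].round(1),o['eef_pos'].round(4),o['gripper_width'].round(3),'t',o['t'])
                                                                                                                                             ^^^^^^^^^^^^^^^^^^^^^^^^
AttributeError: 'float' object has no attribute 'round'
```

```bash
sed -i "s/o\['gripper_width'\].round(3)/round(o['gripper_width'],3)/" st.py; python3 st.py
python3 -m pendant '[[0.0,0,0,0,2],[0,0,0,0,0]]' >/dev/null; python3 st.py
python3 -m pendant '[[0.0,0,0,0,2],[0,0,0,0,0]]' >/dev/null; python3 st.py
python3 -m pendant '[[0.0,0,0,0,2],[0,0,0,0,0]]' >/dev/null; python3 st.py
```

```text
turned 17.08 deg  Tz -0.147 q7t -0.202 [ 3.4 -0.6  5.8] [ 0.6316 -0.2487  0.2196] 0.133 t 15.7667
turned 19.08 deg  Tz -0.039 q7t -0.229 [ 3.8 -0.5  5.5] [ 0.6317 -0.2487  0.2196] 0.135 t 15.9333
turned 21.08 deg  Tz -0.082 q7t -0.187 [ 3.7 -2.3  5.6] [ 0.6316 -0.2487  0.2196] 0.133 t 16.1
turned 23.08 deg  Tz -0.114 q7t -0.205 [ 4.  -0.9  6.6] [ 0.6316 -0.2487  0.2196] 0.138 t 16.2667
```

```bash
for i in 1 2 3; do :; done
python3 -m pendant '[[0.0,0,0,0,2],[0,0,0,0,0]]' >/dev/null; python3 st.py
python3 -m pendant '[[0.0,0,0,0,2],[0,0,0,0,0]]' >/dev/null; python3 st.py
python3 -m pendant '[[0.0,0,0,0,2],[0,0,0,0,0]]' >/dev/null; python3 st.py
```

```text
turned 25.08 deg  Tz -0.102 q7t -0.222 [3.3 0.7 6. ] [ 0.6317 -0.2487  0.2196] 0.133 t 16.4333
turned 27.08 deg  Tz -0.151 q7t -0.182 [ 3.4 -1.3  6.1] [ 0.6317 -0.2487  0.2196] 0.132 t 16.6
turned 29.08 deg  Tz -0.109 q7t -0.209 [ 4.  -0.5  5.2] [ 0.6317 -0.2487  0.2196] 0.132 t 16.7667
```

```bash
python3 - <<'E'
from h import *
a=[bot.read_camera('top')[0] for _ in range(3)]
q=np.mean([x.astype(float).mean(2) for x in a],0)
b=cv2.imread('pics/top0.png').astype(float).mean(2)
for c0 in(388,391): print(c0,'now',q[220:262,c0:c0+3].mean(1).round().astype(int).tolist(),'\n ini',b[220:262,c0:c0+3].mean(1).round().astype(int).tolist())
E
```

```text
388 now [218, 201, 181, 169, 161, 164, 191, 214, 221, 220, 220, 220, 221, 221, 221, 222, 220, 219, 209, 184, 154, 131, 136, 179, 202, 193, 174, 167, 156, 156, 193, 221, 228, 223, 203, 170, 152, 152, 154, 155, 154, 154] 
 ini [210, 195, 177, 164, 154, 153, 182, 205, 211, 213, 212, 210, 212, 213, 213, 211, 215, 211, 202, 178, 147, 124, 132, 172, 195, 187, 170, 160, 150, 151, 186, 214, 220, 217, 195, 164, 145, 146, 145, 148, 147, 148]
391 now [206, 205, 190, 175, 161, 162, 190, 216, 225, 222, 215, 209, 211, 218, 221, 217, 203, 180, 151, 135, 133, 125, 127, 163, 193, 194, 176, 168, 159, 162, 196, 221, 227, 224, 207, 172, 151, 152, 155, 155, 155, 154] 
 ini [199, 201, 184, 166, 152, 151, 181, 209, 216, 214, 205, 199, 202, 212, 215, 217, 220, 218, 207, 193, 180, 169, 162, 187, 207, 196, 173, 162, 153, 154, 189, 212, 219, 216, 200, 166, 142, 146, 148, 148, 146, 146]
```

```bash
cat >> st.py <<'E'
if len(sys.argv)>1:
    q=bot.read_camera('top')[0].astype(float).mean(2);b=cv2.imread('pics/top0.png').astype(float).mean(2)
    B=b[221:230,388:391].mean(1);B=B/B.mean();rows=np.arange(221,230)
    def cost(s):
        v=np.interp(rows-s,np.arange(420),q[:,388:391].mean(1));return ((v/v.mean()-B)**2).sum()
    s=np.arange(-1,3,.05);print('follower shift mm %.1f'%(2.5*s[np.argmin([cost(x) for x in s])]))
E
for x in a; do :; done
python3 -m pendant '[[0.0,0,0,0,2],[0,0,0,0,0]]' >/dev/null; python3 st.py
python3 -m pendant '[[0.0,0,0,0,2],[0,0,0,0,0]]' >/dev/null; python3 st.py
python3 -m pendant '[[0.0,0,0,0,2],[0,0,0,0,0]]' >/dev/null; python3 st.py 1
```

```text
turned 31.08 deg  Tz -0.147 q7t -0.217 [ 3.8 -0.3  5.2] [ 0.6317 -0.2487  0.2196] 0.131 t 17.0833
turned 33.08 deg  Tz -0.152 q7t -0.183 [ 4.  -0.1  5.5] [ 0.6317 -0.2488  0.2196] 0.133 t 17.25
turned 35.08 deg  Tz -0.096 q7t -0.210 [ 4.1 -0.1  5. ] [ 0.6317 -0.2488  0.2196] 0.138 t 17.4167
follower shift mm 0.3
```

```bash

python3 -m pendant '[[0.0,0,0,0,2],[0,0,0,0,0]]' >/dev/null; python3 st.py
python3 -m pendant '[[0.0,0,0,0,2],[0,0,0,0,0]]' >/dev/null; python3 st.py 1
```

```text
turned 37.08 deg  Tz -0.085 q7t -0.205 [ 4.1 -0.7  5.5] [ 0.6317 -0.2488  0.2196] 0.131 t 17.6333
turned 39.08 deg  Tz -0.113 q7t -0.188 [ 4.1 -0.4  5.6] [ 0.6317 -0.2488  0.2196] 0.138 t 17.8
follower shift mm 0.3
```

```bash

python3 -m pendant '[[0.0,0,0,0,2],[0,0,0,0,0]]' >/dev/null; python3 st.py
python3 -m pendant '[[0.0,0,0,0,2],[0,0,0,0,0]]' >/dev/null; python3 st.py 1
```

```text
turned 41.07 deg  Tz -0.092 q7t -0.231 [ 3.7 -1.4  5.5] [ 0.6317 -0.2488  0.2196] 0.132 t 18.0167
turned 43.08 deg  Tz -0.061 q7t -0.204 [ 4.2 -0.2  5.8] [ 0.6317 -0.2488  0.2196] 0.131 t 18.1833
follower shift mm 0.0
```

```bash

python3 -m pendant '[[0.0,0,0,0,2],[0,0,0,0,0]]' >/dev/null; python3 st.py
python3 -m pendant '[[0.0,0,0,0,2],[0,0,0,0,0]]' >/dev/null; python3 st.py 1
```

```text
turned 45.10 deg  Tz -0.224 q7t -0.081 [ 3.9 -0.4  5.5] [ 0.6317 -0.2488  0.2196] 0.131 t 18.4
turned 47.10 deg  Tz -0.264 q7t -0.071 [ 4.4 -0.6  4.7] [ 0.6317 -0.2488  0.2196] 0.13 t 18.5667
follower shift mm 1.8
```

```bash

python3 -m pendant '[[0.0,0,0,0,2],[0,0,0,0,0]]' >/dev/null; python3 st.py 1
```

```text
turned 49.08 deg  Tz -0.050 q7t -0.271 [ 4.2 -0.9  5.1] [ 0.6317 -0.2488  0.2196] 0.139 t 18.7833
follower shift mm 2.3
```

```bash
cat > fs.py <<'E'
from h import *
q=np.mean([bot.read_camera('top')[0].astype(float).mean(2) for _ in range(4)],0);b=cv2.imread('pics/top0.png').astype(float).mean(2)
for c0,c1,r0,r1 in((388,391,221,230),(390,394,221,229),(386,389,244,253),(389,393,244,253),(394,399,246,253)):
    B=b[r0:r1,c0:c1].mean(1);B=B/B.mean();rows=np.arange(r0,r1);s=np.arange(-1,3,.05)
    def cost(x):
        v=np.interp(rows-x,np.arange(420),q[:,c0:c1].mean(1));return ((v/v.mean()-B)**2).sum()
    C=[cost(x) for x in s];print((c0,r0),'shift mm %.1f cost %.4f'%(2.55*s[np.argmin(C)],min(C)))
E
python3 fs.py; python3 st.py
```

```text
(388, 221) shift mm 2.3 cost 0.0027
(390, 221) shift mm 3.1 cost 0.0071
(386, 244) shift mm 4.7 cost 0.0523
(389, 244) shift mm 2.6 cost 0.0654
(394, 246) shift mm 1.1 cost 0.0325
turned 49.00 deg  Tz -0.125 q7t 0.107 [ 3.8 -1.4  5.9] [ 0.6317 -0.2488  0.2196] 0.132 t 19.0333
```

```bash

python3 -m pendant '[[0.0,0,0,0,1],[0,0,0,0,0]]' >/dev/null; python3 st.py; python3 fs.py | head -2
```

```text
turned 50.03 deg  Tz 0.044 q7t -0.174 [ 3.9 -1.5  5.4] [ 0.6317 -0.2489  0.2196] 0.13 t 19.2
(388, 221) shift mm 2.3 cost 0.0026
(390, 221) shift mm 3.1 cost 0.0067
```

```bash

python3 -m pendant '[[0.01,0,0,0,0],[0.03,0,0,0,0],[0.05,0,0,0,0],[0.05,0,0,0,0],[0.05,0,0,-0.01,0],[0.05,0,0,-0.03,0],[0.05,0,0,-0.03,0],[0.05,0,0,-0.04,0],[0.05,-0.03,0,-0.02,0],[0.05,-0.03,0,0,0],[0.05,0,0,0,0]]'; python3 fs.py
python3 - <<'E'
from h import *
q,_=bot.read_camera('top')
a=cv2.imread('pics/top0.png')[170:262,370:430]
cv2.imwrite('pics/f.png',np.hstack([cv2.resize(a,(390,598),interpolation=2),cv2.resize(q[170:262,370:430],(390,598),interpolation=2)]))
E
```

```text
t: 20.32
eef_pos: [0.5762, -0.2877, 0.3501]
tool_rot: [0.002, 0.957, 0.291, -0.001]
contact_force: [-0.8, -0.2, -1.3]
gripper_width: 0.585
grasp_force: 0.0
(388, 221) shift mm 2.2 cost 0.0043
(390, 221) shift mm 3.2 cost 0.0071
(386, 244) shift mm 4.8 cost 0.0541
(389, 244) shift mm 2.6 cost 0.0667
(394, 246) shift mm 1.1 cost 0.0336
```

View pics/f.png

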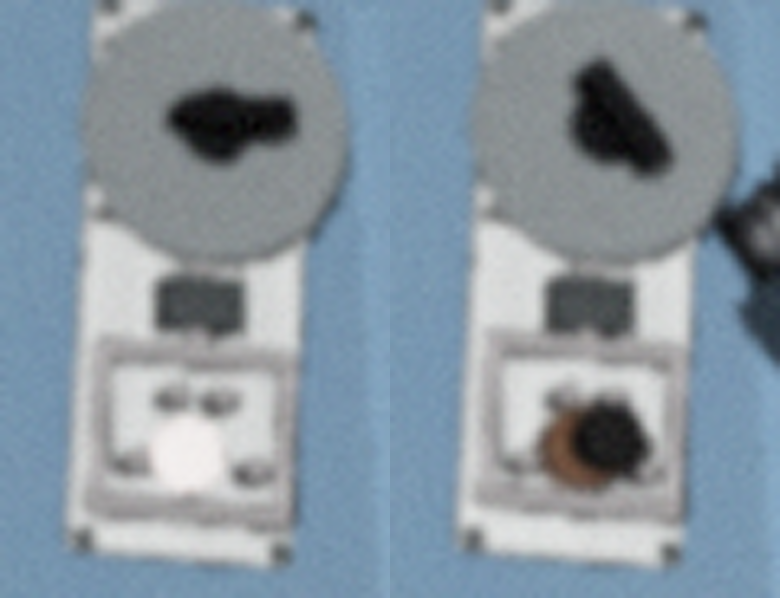

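The follower has moved ≈3.5 mm toward the knob, with the jaw against the upright vial (crop 580,450). The wing is turned about 50° and the robot is clear of everything.

```bash
python3 -c "
from station import bot
print(bot.hand_in())"
```

```text
the job is handed in; nothing more can be done
None
```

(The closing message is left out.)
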